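Clock and lock the air tee on the manifold

ROBOT

A 6-joint arm with a two-finger parallel gripper is mounted at the origin on a cart in front of the work surface, level with it; the furniture and walls round the work are solid. World frame = base frame: x ahead of the robot, y to its left, z up, the work surface at z = 0. Lengths are in mm, angles in rad, forces in N, time in s.
With the tool pointing down it reaches from about 275 to 1000 mm from the base axis. Payload 8.4 kg.
Tool frame: the origin (TCP) lies midway between the tips of the shut fingers; the grasp point (between the pads) lies 19 mm behind it; z points along the fingers, y is the direction in which the jaws open and shut (so a half turn about z gives the same grasp; the last joint's range is limited). The gripper opens to 85 mm and grips with 20 to 120 N. Pads are 22 mm wide; open, the fingers measure 114 mm over their backs; the gripper's body (76 mm by 85 mm) begins 54 mm behind the grasp point. The pads swing forward as they close: fully open they stand 13 mm farther back than shut.
Start: joints at [1.346, 0.353, 1.633, -0, 1.155, -0.002], TCP at [138.099, 609.554, 231.281] pointing down, gripper open.
Joint ranges: [-2.63, 2.63], [-0.92, 2.1], [0.06, 2.66], [-1.3, 4.44], [0, 2.69], [-3.02, 3.02]. Speed limits (rad/s): [2.22, 2.22, 2.79, 3.14, 3.14, 3.14].

INTERFACE

Orientations are given as [roll, pitch, yaw] about the fixed x, y, z axes, in that order (R = Rz(yaw) Ry(pitch) Rx(roll)).
In Python, from rig import r gives the robot as it stands. The module is installed in compiled form; this text tells all that it offers.
- The arm moves only by the tool drive_tool, never from a script. Its argument "moves" is a list of rows, each a list of 3 entries, a list of its own where there are three numbers: the closure, from 0 (fully open) to 1 (shut), then the shift along the tool's x, y, z in cm, then the turn about the tool's z in degrees. In form: [[claw, [dx, dy, dz], roll], ...]. A call has 1 to 12 rows; each row is the pose to reach, as a shift and turn from the pose measured when the call began, along the tool's axes at that moment; what a row does not reach only later rows make up. A row lasts 1/8 s, in which the tool goes at most 62.5 mm and 10.7 degrees, less where a joint would pass 70% of its speed; a pose out of reach is approached as far as the arm can. A call with a gripper value outside its range is refused whole. The fingers move at their own pace and stop on an object; "grip_force" is the grip in N (left out, the last holds). Time passes only in rows, so rows that repeat a pose let the fingers close. It gives the time, the measured TCP pose, the force and the opening at its end, in the units of the state.
- r.sense(): the state, without advancing time (a new reading comes with each control period).
- r.grab_frame(name): name is "side" or "top"; returns a dict with "color" (480x640x3 uint8, red, green, blue), "fx", "fy", "cx", "cy" (pixels), "pose" (4x4, takes a point from camera to world coordinates). Camera axes: x right, y up, looking along -z (the intrinsics and any distortion apply to the point x, -y, -z); pixel columns grow to the right and rows downward; lengths in mm; the calibration is good to about 2 mm. A picture is of the moment at which its call begins. There is no depth.
- r.sign_off(): hands the job in, once; it reports no verdict.
Trained networks look in the newest picture that a camera, given by its name, has taken for a name from the list of things; names that differ only in an ending like _2 or _b are one class to them, and where a whole thing is asked for, a point or a joint stands for the part that bears it (a point fixed in the world has none). Each returns a list of dicts, best first, with "score" (0 to 1); they miss things now and then, are a little off and sometimes report something else, mostly with a low value. They report only what shows in the picture. A call takes as long as a camera call.
- r.outline_of(thing, camera): "mask" (480x640 bool, what is visible of it) and "at" ([column, row] in pixels, amid what is visible of it).
- r.spot_point(thing, camera): "at" ([column, row] in pixels: a listed point, or the origin of a listed thing).
The state is a dict: "clock": time; "qpos": joint angles; "qvel": joint speeds; "joint_efforts": joint torques, N m; "eef_pos": TCP position; "tcp_rot": TCP orientation; "contact_force": force on the tool from outside, world axes, zero at the start; "wrist_torque": the same for the moment, N m; "opening": opening from 0.0 (shut) to 1.0 (fully open).
Only numpy, scipy, OpenCV 4.12 (cv2) and the standard library are available. Lean on these libraries where they do the work, as an engineer would, in place of code of your own. Each camera call takes 0.05 s, during which the arm holds its last target.

TASK

Screw the steel tee fitting down (clockwise) on the air manifold until you feel its spring seal take hold, then turn on only as far as the next place where its two outlets line up with the long axis of the manifold; the seal is crushed if the tee goes round half a turn more than that. Then slide the blue lock fork fully home so that it straddles the tee's near outlet arm, without forcing it against a crooked tee, and let go of everything. Leave the other things on the bench where they are.

Things in the scene. Friction and masses are not known exactly. Their poses are not given: they have to be found in the camera images.
- manifold: Fixed aluminium air manifold block, 80 x 200 x 35 mm (x, y, z), lying on the bench; origin at the centre of its underside, z up, y along its long axis. A black index line on its top, along y, runs from the tee towards the -y end. The tee's vertical screw axis is at x = 0, y = -35 mm; the lock fork is on the +y part.
- port: Fixed round brass port, 32 mm across, 7 mm tall, on the manifold's top under the tee, with a black rubber ring on it; origin at the centre of its underside, on the screw axis. Inside is the spring seal: where it takes hold differs from port to port, cannot be seen and must be felt: the tee meets it after 0.6 to 3.8 rad of turning.
- tee: Steel tee fitting, already started on its thread. Origin on its vertical screw axis at the flange's underside, about 48 mm above the bench at the start; z up. Flange 30 mm across, 6 mm high. Two like outlet arms, 18 mm thick, reach along +y and -y to 32 mm from the axis, their centre line 20 mm above the origin; either one may face the fork.
- tee_top (a point): Centre of the tee's flat top, 47 mm above the tee's origin. Below it a square body, 24 mm across the flats (tee x) by 26 mm (tee y), goes down to the flange: grip it across the 24 mm, fingers on its +x and -x faces. At the start the arms are 0.4 to 1.1 rad clockwise past a line-up; the right place is the next line-up or the one after it, half a turn on.
- tee_thread (a point): Point of the screw axis at the flange. Clockwise seen from above goes down, 3 mm a turn, no hard stop; it stays where left. Thread friction is 0.2 N m. Once the seal has hold, its spring pushes back (counterclockwise) even at rest: 0.06 N m within 0.15 rad of meeting it, growing to 0.13 N m in half a turn, added to what is felt at rest after a like small turn while still free.
- keeper (a joint): Blue lock fork sliding on the manifold's top: travel in m, 0 = drawn back to the manifold's +y end, 0.030 = home; grows along the manifold's -y, towards the tee. Moves with about 2 N. Its two upright prongs, 21 mm apart inside, with flared tips, straddle the 18 mm arm of a lined-up tee when home; the arm of a crooked tee gets in their way or lies outside them.
- keeper_knob (a point): Centre of the top of the fork's upright black round knob, 16 mm across, 34 mm tall, its top 75 mm above the bench; it moves with the fork. Pinch or push it. It stands on the fork's plate, whose top is 41 mm above the bench.
- heat_sink: Bystander: finned heat sink, 50 x 50 x 21 mm, origin under its centre; leave it alone.
- cell_0: Bystander: green battery cell standing upright, 18 mm across, 66 mm tall, origin under its centre; leave it alone.
- solder_1: Bystander: pale solder spool, 52 mm across, 50 mm tall, origin under its centre; leave it alone.
- tape_1: Bystander: roll of cream tape lying flat, 92 mm across, 24 mm tall, origin under its centre; leave it alone.

How it is judged (in metres and radians):
On the way:
1. the tee is screwed onto its seal and lined up with the manifold, the fork still drawn back (angle between the y axis of tee and the y axis of manifold, either way round below 0.12 rad and contact force between tee and port above 5 N and value of joint keeper below 0.008 m), for 0.2 s.
At the end, for the whole second after the job is handed in: The tee bears on the port's seal with 5 to 27 N (taken hold, not crushed), its arms within 0.12 rad of the manifold's long axis, the lock fork within 3 mm of home (angle between the y axis of tee and the y axis of manifold, either way round below 0.12 rad and contact force between tee and port between 5 and 27 N and value of joint keeper above 0.027 m); the robot touches nothing.
It fails at once if the seal under the tee is crushed (tee half a turn too far; over 30 N) (contact force between tee and port above 30 N).
It fails at once if the fork is forced against the tee with more than 25 N (contact force between keeper and tee above 25 N).
It fails at once if a bystander is moved more than 30 mm (distance of any of heat_sink, cell_0, solder_1, tape_1 from where it was at the start of the episode above 0.03 m).
It also fails if it takes over 70 s, if anything falls off the work surface, if the arm or the gripper's body presses on something with over 40 N, if the wrist force passes 120 N, or if a joint passes its speed limit or range.

## Working session

There is one attempt and no reset: what is moved stays moved. The work goes in short steps, Python scripts to look and compute and a tool call to move; the robot and the scene stay as the last step left them, time stands still between calls to the robot, and variables do not carry over. Pictures are saved under pics/ and viewed, and the job is handed in when it is done.

Besides the shell and the picture viewer there is one more tool, called after "Emit:" by a JSON object that holds its "fn" and its "kwargs", one argument or row to a line. drive_tool: Moves the arm, as the interface text tells. Its arguments: {"type":"object","properties":{"moves":{"type":"array"},"grip_force":{"type":"number"}},"required":["moves"]}

```bash
mkdir -p pics
python3 - <<'E'
from rig import r
import cv2,numpy as np
s=r.sense(); print(s)
for c in ("top","side"):
    f=r.grab_frame(c); cv2.imwrite(f"pics/{c}0.png",f["color"][:,:,::-1]); print(c,{k:f[k] for k in f if k!="color"})
    for t in ("manifold","port","tee","tee_top","tee_thread","keeper_knob","cell_0","solder_1","tape_1","heat_sink"):
        print(t,[(np.round(d["at"],1),round(d["score"],2)) for d in r.spot_point(t,c)[:2]])
E
```

```text
{'clock': 0.0, 'qpos': array([ 1.34564049e+00,  3.53622786e-01,  1.63411626e+00,  1.05244627e-05,
        1.15520405e+00, -2.41812468e-03]), 'qvel': array([-0.00016071,  0.00064262,  0.00073861,  0.0003542 , -0.00147869,
       -0.00152277]), 'joint_efforts': array([ 8.11595019e-04, -6.05266070e+01, -3.42067623e+01,  1.63537861e-04,
        9.59754456e-03, -1.76651815e-05]), 'eef_pos': array([137.96677429, 609.10488738, 230.58517035]), 'tcp_rot': array([-3.14024224e+00, -1.28883377e-05,  2.91885068e+00]), 'contact_force': array([-0.69208013, -0.39283923, -0.67722945]), 'wrist_torque': array([ 0.00324133, -0.00827283,  0.00093703]), 'opening': 0.9961934676694935}
top {'fx': 475.3940962114751, 'fy': 475.3940962114751, 'cx': 316.8778949489301, 'cy': 241.19833303564897, 'pose': array([[-2.57940254e-02,  9.82120242e-01, -1.86479217e-01,
         3.38020402e+02],
       [-9.99581743e-01, -2.28988830e-02,  1.76629888e-02,
         4.02067254e+01],
       [ 1.30770131e-02,  1.86856821e-01,  9.82300117e-01,
         1.15730680e+03],
       [ 0.00000000e+00,  0.00000000e+00,  0.00000000e+00,
 
[... 682 characters left out ...]
e-02,  5.42127941e-01, -8.34692530e-01,
        -7.23791309e+02],
       [ 1.71211144e-02,  8.37605567e-01,  5.46007126e-01,
         5.81838947e+02],
       [ 0.00000000e+00,  0.00000000e+00,  0.00000000e+00,
         1.00000000e+00]])}
manifold [(array([294. , 272.3]), 0.6)]
port []
tee [(array([284.8, 264. ]), 0.86)]
tee_top [(array([287.9, 245.5]), 0.58)]
tee_thread [(array([286.9, 259. ]), 0.96)]
keeper_knob [(array([298.6, 220.9]), 0.68)]
cell_0 [(array([372.2, 276.5]), 0.72), (array([285.5, 261. ]), 0.7)]
solder_1 [(array([378.8, 309.4]), 0.88)]
tape_1 [(array([298. , 203.5]), 0.68), (array([283.8, 261.2]), 0.53)]
heat_sink [(array([206.1, 373.7]), 0.94), (array([372.8, 276. ]), 0.4)]
```

```bash
cat > h.py <<'E'
import numpy as np,cv2
def ray(f,uv):
    x=(uv[0]-f["cx"])/f["fx"];y=(uv[1]-f["cy"])/f["fy"]
    P=f["pose"];return P[:3,3],P[:3,:3]@np.array([x,-y,-1.])
def atz(f,uv,z):
    o,d=ray(f,uv);return o+d*(z-o[2])/d[2]
def proj(f,p):
    P=f["pose"];c=P[:3,:3].T@(np.asarray(p,float)-P[:3,3]);c=c/-c[2]
    return np.array([f["cx"]+f["fx"]*c[0],f["cy"]-f["fy"]*c[1]])
def crop(f,name,u,v,w,h,k):
    im=f["color"][v:v+h,u:u+w,::-1];cv2.imwrite(name,cv2.resize(im,None,fx=k,fy=k,interpolation=cv2.INTER_CUBIC))
E
python3 - <<'E'
from rig import r
from h import *
f=r.grab_frame("top");crop(f,"pics/t1.png",220,160,200,150,4)
for n,uv,z in (("manifold",(319.6,258.4),0),("tee_top",(332.4,257),95),("thread",(332.3,262.1),48),("knob",(289,256.2),75),("cell",(312.8,200.9),0),("sold",(351,192.3),0),("tape",(194.3,283.7),0),("hs",(424.4,301.3),0)): print(n,atz(f,uv,z).round(1))
g=r.grab_frame("side");crop(g,"pics/s1.png",220,190,200,150,4)
for n,uv,z in (("manifold",(294,272.3),0),("tee_top",(287.9,245.5),95),("thread",(286.9,259),48),("knob",(298.6,220.9),75),("cell",(372.2,276.5),0),("sold",(378.8,309.4),0),("hs",(206.1,373.7),0)): print(n,atz(g,uv,z).round(1))
E
```

```text
manifold [514.5  13.8   0. ]
tee_top [502.5 -13.1  95. ]
thread [497.6 -14.8  48. ]
knob [509.8  85.8  75. ]
cell [661.2  27.    0. ]
sold [681.6 -70.2   0. ]
tape [459.6 319.8   0. ]
hs [ 403.2 -237.7    0. ]
manifold [508.5  24.9   0. ]
tee_top [504.3 -21.2  95. ]
thread [498.4   2.   48. ]
knob [508.7  96.8  75. ]
cell [662.1  29.8   0. ]
sold [673.5 -64.7   0. ]
hs [ 408.9 -241.4    0. ]
```

View pics/top0.png

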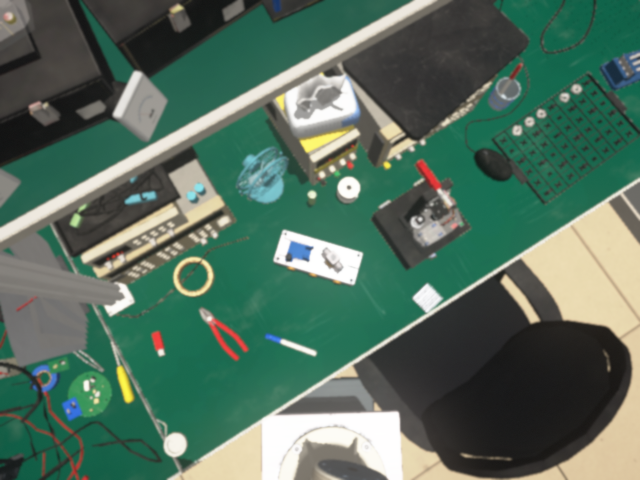

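View pics/side0.png

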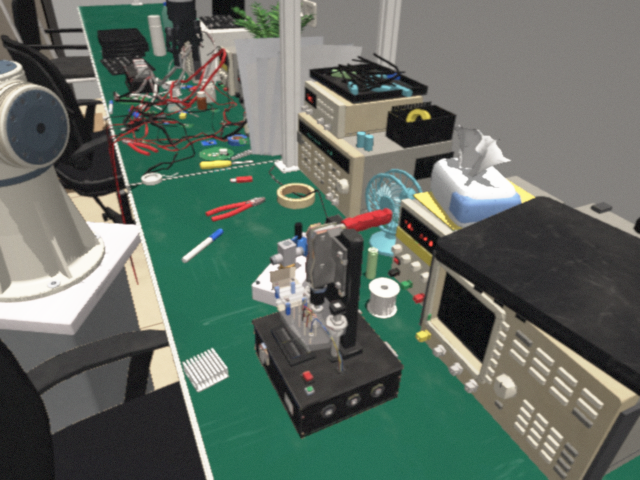

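```bash
ls pics
```

```text
s1.png
side0.png
t1.png
top0.png
```

View pics/t1.png

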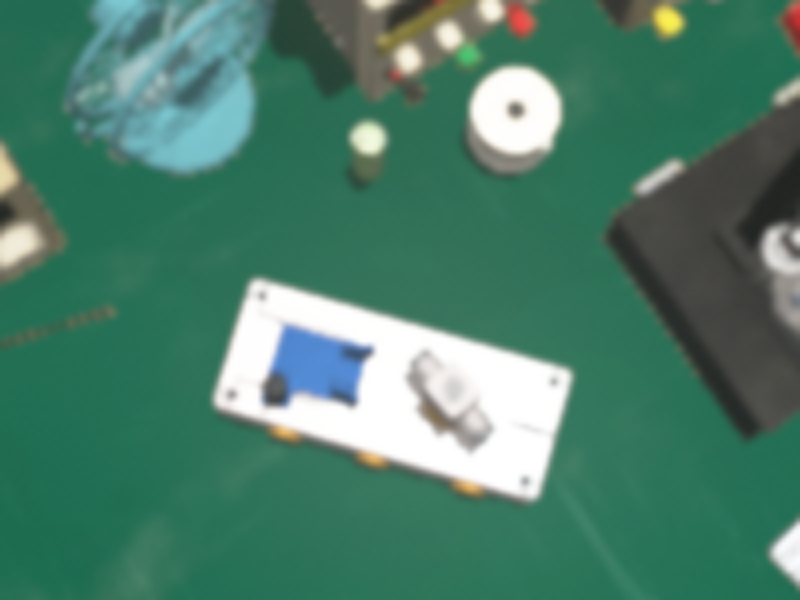

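View pics/s1.png

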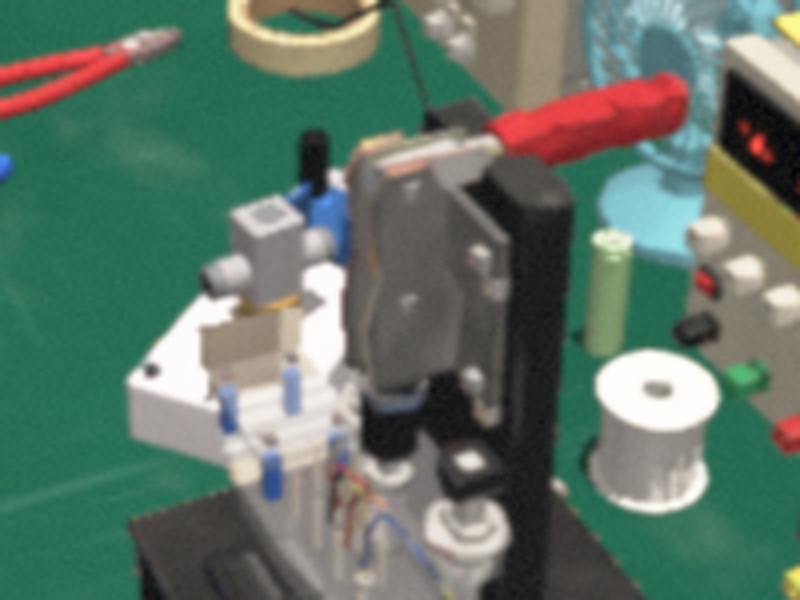

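Run:
```python
from rig import r
from h import *
f=r.grab_frame("top");g=r.grab_frame("side")
T=lambda u,v,z:atz(f,(220+u/4,160+v/4),z)
C=[T(*c,35) for c in((255,280),(572,372),(540,500),(217,405))]
C=np.array(C);print(C.round(1),[np.linalg.norm(C[i]-C[i-1]).round(1) for i in range(4)])
c=C.mean(0);d=(C[0]-C[1]+C[3]-C[2]);d/=np.linalg.norm(d);yaw=np.arctan2(-d[0],d[1]);print("centre",c,"yaw",yaw)
print("axis",c-35*d)
# tee arms at z=68 (top at 77)
a=T(424,368,72);b=T(480,430,72);e=a-b;print("tee arms",a,b,(a+b)/2,"yaw",np.arctan2(-e[0],e[1]),np.linalg.norm(e))
print("teetop top",T(455,386,95)); print("knobtop",T(275,383,75))
# side
S=lambda u,v,z:atz(g,(220+u/4,190+v/4),z)
print("side teetop",S(268,214,95),"knob",S(314,138,75))
# press
print("press base corner",T(610,235,70),T(745,437,70), T(610,235,0))
# triangulate tall post / lever top
for m in ((311.,200),(0,0)): pass
for t in("tee",):
  for cam in("top","side"):
    for q in r.outline_of(t,cam)[:2]: print(cam,q["score"],q["at"],q["mask"].sum())
```

```text
[[580.4  99.2  35. ]
 [519.7 -89.7  35. ]
 [443.6 -67.4  35. ]
 [504.9 122.8  35. ]] [np.float64(79.2), np.float64(198.4), np.float64(79.3), np.float64(199.8)]
centre [512.15224615  16.23129411  35.        ] yaw -0.3112816149017643
axis [501.43248428 -17.0866696   35.        ]
tee arms [5.18119794e+02 2.37144927e-01 7.20000000e+01] [481.21915248 -30.92174895  72.        ] [499.66947332 -15.34230201  72.        ] yaw -0.8695624743250902 48.296314800640076
teetop top [503.57602342 -16.14477992  95.        ]
knobtop [510.90055649  86.37661214  75.        ]
side teetop [501.75620666 -15.12964736  95.        ] knob [510.23678905  83.23593219  75.        ]
press base corner [ 595.13721396 -111.59662494   70.        ] [ 473.73562931 -183.89946784   70.        ] [ 611.69020233 -121.36961129    0.        ]
top 0.81 [332.3, 255.8] 275
side 0.66 [284.8, 255.7] 624
```

```bash
cat >> h.py <<'E'
def teepts(x,y,z0,yaw):
    parts=[]
    a=np.linspace(0,2*np.pi,24,endpoint=False)
    parts.append([(15*np.cos(t),15*np.sin(t),z) for t in a for z in(0,6)])
    parts.append([(sx*12,sy*13,z) for sx in(-1,1) for sy in(-1,1) for z in(6,47)])
    parts.append([(9*np.cos(t),yy,20+9*np.sin(t)) for t in a for yy in(-32,32)])
    c,s=np.cos(yaw),np.sin(yaw);R=np.array([[c,-s,0],[s,c,0],[0,0,1]])
    return [np.array(p)@R.T+[x,y,z0] for p in parts]
def teemask(f,*a,k=8):
    m=np.zeros((480*1,640*1),np.uint8)
    for p in teepts(*a):
        uv=np.array([proj(f,q) for q in p]);h=cv2.convexHull(np.round(uv*16).astype(np.int32))
        cv2.fillConvexPoly(m,h,1,cv2.LINE_8,4)
    return m>0
def fit(f,mask,z0,yaws,x0,y0):
    best=[]
    for yw in yaws:
        b=(0,)
        for dx in np.arange(-6,7,1.5):
            for dy in np.arange(-6,7,1.5):
                m=teemask(f,x0+dx,y0+dy,z0,yw);i=(m&mask).sum()/(m|mask).sum()
                if i>b[0]: b=(i,x0+dx,y0+dy)
        best.append((round(b[0],3),round(float(yw),2),b[1],b[2]))
    return sorted(best)[::-1]
E
python3 - <<'E'
from rig import r
from h import *
for c in("top","side"):
    f=r.grab_frame(c);q=r.outline_of("tee",c)
    if q: print(c,*fit(f,q[0]["mask"],48,np.arange(-1.45,-.5,.05),502,-16.2)[:6],sep="\n")
E
```

```text
top
(np.float64(0.761), -0.85, np.float64(503.5), np.float64(-13.2))
(np.float64(0.761), -0.95, np.float64(502.0), np.float64(-13.2))
(np.float64(0.749), -0.9, np.float64(502.0), np.float64(-13.2))
(np.float64(0.742), -1.0, np.float64(502.0), np.float64(-13.2))
(np.float64(0.735), -0.8, np.float64(502.0), np.float64(-14.7))
(np.float64(0.725), -1.05, np.float64(503.5), np.float64(-11.7))Traceback (most recent call last):
  File "<stdin>", line 5, in <module>
  File "h.py", line 34, in fit
    best.append((round(b[0],3),round(float(yw),2),b[1],b[2]))
                                                  ~^^^
IndexError: tuple index out of range
```

```bash
cat >> h.py <<'E'
from scipy.spatial.transform import Rotation as Ro
def delta(s,p,yaw=None):
    R=Ro.from_euler("xyz",s["tcp_rot"]);d=R.inv().apply(np.array(p)-s["eef_pos"])/10
    t=0
    if yaw is not None:
        t=-np.degrees((yaw-s["tcp_rot"][2]+np.pi)%(2*np.pi)-np.pi)
    return d.round(2),round(t,2)
E
python3 - <<'E'
from rig import r
from h import *
s=r.sense();print(delta(s,(502,-16,180),3.83),delta(s,(502,-16,110),3.83))
E
```

```text
(array([-49.31, -52.97,   5.13]), np.float64(-52.21)) (array([-49.31, -52.97,  12.13]), np.float64(-52.21))
```

Emit:
{"fn": "drive_tool", "kwargs": {
  "moves": [
    [0,[-4,-4.3,0],-4],
    [0.2,[-8,-8.6,0],-9],
    [0.3,[-12,-13,0],-14],
    [0.4,[-16,-17.2,0],-19],
    [0.45,[-20,-21.5,0],-24],
    [0.45,[-24,-26,1],-29],
    [0.45,[-28,-30,2],-34],
    [0.45,[-32.5,-35,3],-39],
    [0.45,[-37,-39.7,4],-44],
    [0.45,[-41.3,-44.3,5],-49],
    [0.45,[-45.5,-49,5],-52.2],
    [0.45,[-49.3,-53,5],-52.2]
  ],
  "grip_force": 40
}}

```text
clock: 3.1
eef_pos: [501.0, -15.6, 181.4]
tcp_rot: [-3.141, 0.0, -2.453]
contact_force: [1.7, 1.2, 0.6]
opening: 0.551
```

Run:
```python
from rig import r
from h import *
s=r.sense();print(s["eef_pos"],s["tcp_rot"],s["qpos"],s["opening"],s["contact_force"],s["wrist_torque"],delta(s,(502,-16,110),3.83),delta(s,(502,-16,62),3.83))
f=r.grab_frame("side");crop(f,"pics/s2.png",220,140,200,150,4)
f=r.grab_frame("top");crop(f,"pics/t2.png",220,160,200,150,4)
```

```text
[500.97686747 -15.5896645  181.36903214] [-3.14141762e+00  4.15836370e-04 -2.45285082e+00] [-3.41995612e-02  2.19279392e-01  1.94365608e+00  1.73427963e-04
  9.78229567e-01 -2.29383451e+00] 0.5508395354565124 [1.67162116 1.24687807 0.56390669] [ 0.02827678 -0.01104767 -0.00573604] (array([-0.05, -0.1 ,  7.14]), np.float64(0.02)) (array([-0.05, -0.09, 11.94]), np.float64(0.02))
```

View pics/s2.png

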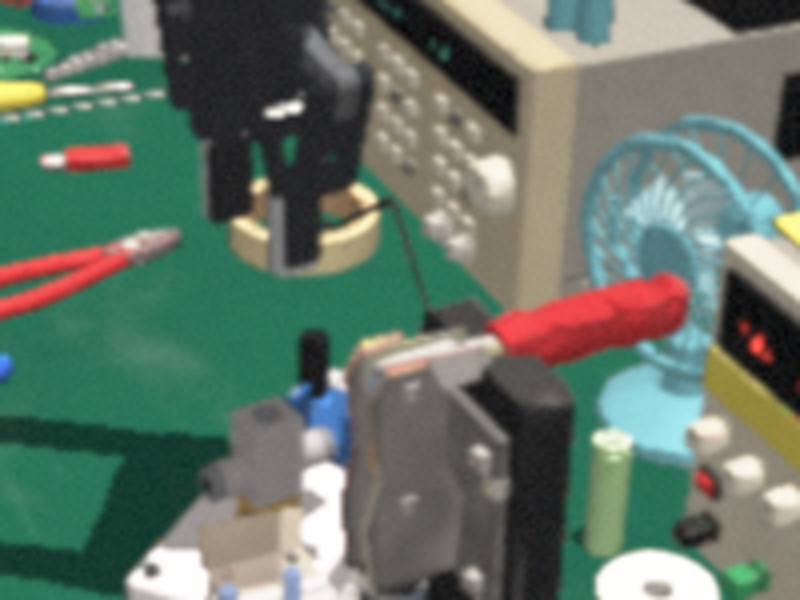

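Emit:
{"fn": "drive_tool", "kwargs": {
  "moves": [
    [0.45,[-0.05,-0.1,4],0],
    [0.45,[-0.05,-0.1,7.5],0],
    [0.45,[-0.05,-0.1,10],0],
    [0.45,[-0.05,-0.1,11.5],0],
    [0.45,[-0.05,-0.1,11.9],0],
    [0.45,[-0.05,-0.1,11.9],0]
  ]
}}

```text
clock: 3.95
eef_pos: [505.0, -18.7, 63.1]
tcp_rot: [-3.138, 0.002, -2.457]
contact_force: [-0.7, -0.5, -0.6]
opening: 0.549
```

```bash
cat > st.py <<'E'
from rig import r
from h import *
s=r.sense();print(s["clock"],s["eef_pos"].round(2),s["tcp_rot"].round(4),"q",s["qpos"].round(3),round(s["opening"],3),"F",s["contact_force"].round(2),"T",s["wrist_torque"].round(4))
E
python3 st.py
python3 - <<'E'
from rig import r
from h import *
f=r.grab_frame("side");crop(f,"pics/s3.png",220,170,150,112,5)
E
```

```text
3.95 [505.   -18.68  63.14] [-3.1383e+00  1.8000e-03 -2.4574e+00] q [-3.900e-02  4.030e-01  2.020e+00 -2.000e-03  7.150e-01 -2.293e+00] 0.549 F [-0.67 -0.51 -0.55] T [ 0.0359  0.0161 -0.0061]
```

View pics/s3.png

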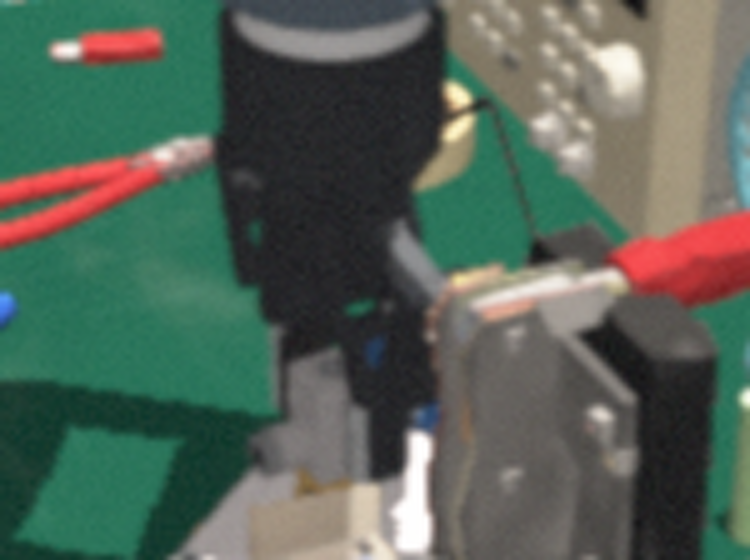

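Emit:
{"fn": "drive_tool", "kwargs": {
  "moves": [
    [0.45,[0,0,0],0],
    [0.45,[0,0,0],0]
  ]
}}

```text
clock: 4.25
eef_pos: [505.7, -18.7, 64.0]
tcp_rot: [-3.137, 0.003, -2.457]
contact_force: [0.1, 0.0, 0.2]
opening: 0.553
```

```bash
python3 st.py; python3 -c "
from rig import r
from h import *
print(delta(r.sense(),(502,-16,62),3.83))"
```

```text
4.25 [505.67 -18.71  64.04] [-3.1372e+00  3.1000e-03 -2.4574e+00] q [-3.900e-02  4.020e-01  2.020e+00 -2.000e-03  7.150e-01 -2.293e+00] 0.553 F [0.1  0.01 0.18] T [-0.0024 -0.0195  0.0034]
(array([0.11, 0.44, 0.2 ]), np.float64(-0.24))
```

Emit:
{"fn": "drive_tool", "kwargs": {
  "moves": [
    [0.45,[0.1,0.45,0.2],0],
    [0.45,[0.1,0.45,0.2],0],
    [0.45,[0.1,0.45,0.2],0]
  ]
}}

```text
clock: 4.62
eef_pos: [502.0, -15.8, 62.0]
tcp_rot: [-3.137, 0.003, -2.457]
contact_force: [-0.3, -0.1, -0.6]
opening: 0.549
```

```bash
python3 st.py; python3 -c "
from rig import r
from h import *
print(delta(r.sense(),(502,-16,62),3.83))"
```

```text
4.625 [502.05 -15.81  62.03] [-3.1371e+00  3.1000e-03 -2.4574e+00] q [-3.400e-02  4.010e-01  2.028e+00 -2.000e-03  7.070e-01 -2.287e+00] 0.549 F [-0.27 -0.07 -0.56] T [0.0282 0.0276 0.0372]
(array([ 0.02, -0.01,  0.  ]), np.float64(-0.24))
```

Emit:
{"fn": "drive_tool", "kwargs": {
  "moves": [
    [0.55,[0,0,0],0],
    [0.65,[0,0,0],0],
    [0.8,[0,0,0],0],
    [0.9,[0,0,0],0],
    [0.9,[0,0,0],0]
  ],
  "grip_force": 40
}}

```text
clock: 5.25
eef_pos: [501.7, -15.4, 62.2]
tcp_rot: [-3.138, 0.003, -2.458]
contact_force: [-2.6, 3.3, 5.0]
opening: 0.272
```

```bash
python3 st.py
```

```text
5.25 [501.67 -15.41  62.22] [-3.1382e+00  3.0000e-03 -2.4580e+00] q [-3.300e-02  4.000e-01  2.029e+00 -1.000e-03  7.080e-01 -2.287e+00] 0.272 F [-2.56  3.27  4.99] T [ 0.5102  0.4222 -0.1924]
```

Emit:
{"fn": "drive_tool", "kwargs": {
  "moves": [
    [0.9,[0,0,0],6],
    [0.9,[0,0,0.01],12],
    [0.9,[0,0,0.01],12],
    [0.9,[0,0,0.01],12],
    [0.9,[0,0,0.01],12]
  ]
}}

```text
clock: 5.88
eef_pos: [501.5, -15.2, 62.1]
tcp_rot: [-3.139, 0.003, -2.667]
contact_force: [-2.7, 4.0, 3.6]
opening: 0.273
```

```bash
python3 st.py;python3 st.py
```

```text
5.875 [501.46 -15.21  62.14] [-3.1394  0.0035 -2.6666] q [-0.033  0.4    2.029 -0.     0.708 -2.079] 0.273 F [-2.68  4.03  3.56] T [ 0.7015  0.3878 -0.1796]
5.875 [501.46 -15.21  62.14] [-3.1394  0.0035 -2.6666] q [-0.033  0.4    2.029 -0.     0.708 -2.079] 0.273 F [-2.68  4.03  3.56] T [ 0.7015  0.3878 -0.1796]
```

Emit:
{"fn": "drive_tool", "kwargs": {
  "moves": [
    [0.9,[0,0,0],6],
    [0.9,[0,0,0.01],12],
    [0.9,[0,0,0.01],12],
    [0.9,[0,0,0.01],12],
    [0.9,[0,0,0.01],12]
  ]
}}

```text
clock: 6.5
eef_pos: [501.3, -15.0, 62.0]
tcp_rot: [-3.141, 0.004, -2.875]
contact_force: [-2.4, 4.8, 3.8]
opening: 0.272
```

```bash
python3 st.py;python3 -c "
from rig import r
r.grab_frame('top')"; python3 st.py
```

```text
6.5 [501.31 -14.96  62.05] [-3.1406  0.0036 -2.8753] q [-0.033  0.401  2.029  0.     0.708 -1.87 ] 0.272 F [-2.39  4.78  3.8 ] T [ 0.7957  0.3658 -0.156 ]
6.55 [501.29 -14.95  62.03] [-3.1406  0.0036 -2.8753] q [-0.033  0.401  2.029  0.     0.708 -1.87 ] 0.275 F [-2.58  5.67  2.94] T [ 0.7314  0.343  -0.1885]
```

```bash
cat > av.py <<'E'
from rig import r
from h import *
import sys,json
n=int(sys.argv[1]) if len(sys.argv)>1 else 4
F=[];T=[];
for i in range(n):
    r.grab_frame("top");s=r.sense();F.append(s["contact_force"]);T.append(s["wrist_torque"])
T=np.array(T)
print(round(s["clock"],2),s["eef_pos"].round(2),"yaw",round(s["tcp_rot"][2],4),"q6",s["qpos"][5].round(3),"F",np.mean(F,0).round(2),"T",T.mean(0).round(4),"sd",T[:,2].std().round(4),"eff6",s["joint_efforts"][5])
E
python3 av.py
```

```text
6.75 [501.31 -14.93  62.05] yaw -2.8754 q6 -1.87 F [-2.31  4.11  4.35] T [ 0.7343  0.3647 -0.1618] sd 0.0153 eff6 -0.15162548515945673
```

Emit:
{"fn": "drive_tool", "kwargs": {
  "moves": [
    [0.9,[0,0,0],6],
    [0.9,[0,0,0.01],12],
    [0.9,[0,0,0.01],12],
    [0.9,[0,0,0.01],12]
  ]
}}

```text
clock: 7.25
eef_pos: [501.2, -14.7, 62.0]
tcp_rot: [3.141, 0.004, -3.084]
contact_force: [-1.7, 6.2, 3.9]
opening: 0.271
```

```bash
python3 av.py
```

```text
7.45 [501.2  -14.67  61.97] yaw -3.0842 q6 -1.662 F [-1.4   4.98  3.59] T [ 0.7511  0.3315 -0.1465] sd 0.0489 eff6 -0.1519003976136446
```

Emit:
{"fn": "drive_tool", "kwargs": {
  "moves": [
    [0.9,[0,0,0],6],
    [0.9,[0,0,0.01],12],
    [0.9,[0,0,0.01],12],
    [0.9,[0,0,0.01],12]
  ]
}}

```text
clock: 7.95
eef_pos: [501.1, -14.4, 61.8]
tcp_rot: [3.14, 0.003, 2.99]
contact_force: [-0.9, 4.7, 3.6]
opening: 0.271
```

```bash
python3 av.py
```

```text
8.15 [501.17 -14.37  61.86] yaw 2.9901 q6 -1.453 F [-1.22  4.76  3.1 ] T [ 0.7482  0.3113 -0.1566] sd 0.0062 eff6 -0.15240477863699198
```

Emit:
{"fn": "drive_tool", "kwargs": {
  "moves": [
    [0.9,[0,0,0],6],
    [0.9,[0,0,0.01],12],
    [0.9,[0,0,0.01],12],
    [0.9,[0,0,0.01],12]
  ]
}}

```text
clock: 8.65
eef_pos: [501.2, -14.1, 61.8]
tcp_rot: [3.139, 0.003, 2.781]
contact_force: [-1.4, 4.2, 3.5]
opening: 0.275
```

```bash
python3 av.py 2
```

```text
8.75 [501.21 -14.09  61.77] yaw 2.7814 q6 -1.244 F [-1.85  5.28  3.09] T [ 0.7347  0.2714 -0.1651] sd 0.0245 eff6 -0.1530709583312273
```

Emit:
{"fn": "drive_tool", "kwargs": {
  "moves": [
    [0.9,[0,0,0],6],
    [0.9,[0,0,0.01],12],
    [0.9,[0,0,0.01],12],
    [0.9,[0,0,0.01],12]
  ]
}}

```text
clock: 9.25
eef_pos: [501.3, -13.8, 61.7]
tcp_rot: [3.138, 0.002, 2.573]
contact_force: [-1.2, 5.4, 2.4]
opening: 0.275
```

```bash
python3 av.py 2
python3 - <<'E'
from rig import r
from h import *
f=r.grab_frame("side");crop(f,"pics/s4.png",220,170,150,112,5)
E
```

```text
9.35 [501.27 -13.8   61.65] yaw 2.5726 q6 -1.036 F [-1.14  5.19  2.8 ] T [ 0.7348  0.2797 -0.179 ] sd 0.0097 eff6 -0.15394647605717182
```

View pics/s4.png

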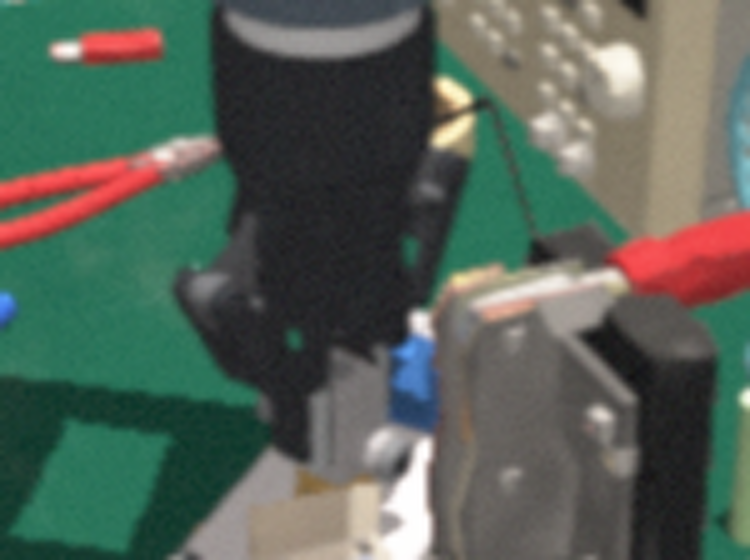

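Emit:
{"fn": "drive_tool", "kwargs": {
  "moves": [
    [0.9,[0,0,0],6],
    [0.9,[0,0,0.01],12],
    [0.9,[0,0,0.01],12],
    [0.9,[0,0,0.01],12]
  ]
}}

```text
clock: 9.9
eef_pos: [501.4, -13.5, 61.6]
tcp_rot: [3.137, 0.001, 2.364]
contact_force: [-1.0, 5.3, 2.0]
opening: 0.273
```

```bash
python3 av.py 2
```

```text
10.0 [501.45 -13.54  61.59] yaw 2.3638 q6 -0.827 F [-0.55  5.2   1.59] T [ 0.7884  0.2497 -0.1455] sd 0.0027 eff6 -0.151955746114254
```

Emit:
{"fn": "drive_tool", "kwargs": {
  "moves": [
    [0.9,[0,0,0],6],
    [0.9,[0,0,0.01],12],
    [0.9,[0,0,0.01],12],
    [0.9,[0,0,0.01],12]
  ]
}}

```text
clock: 10.5
eef_pos: [501.6, -13.3, 61.5]
tcp_rot: [3.137, 0.0, 2.155]
contact_force: [-1.3, 4.8, 2.1]
opening: 0.277
```

```bash
python3 av.py 2
```

```text
10.6 [501.65 -13.32  61.5 ] yaw 2.1549 q6 -0.619 F [-0.66  4.74  1.47] T [ 0.7662  0.234  -0.1564] sd 0.0081 eff6 -0.15560538042336702
```

Emit:
{"fn": "drive_tool", "kwargs": {
  "moves": [
    [0.9,[0,0,0],6],
    [0.9,[0,0,0.01],12],
    [0.9,[0,0,0.01],12],
    [0.9,[0,0,0.01],12]
  ]
}}

```text
clock: 11.1
eef_pos: [501.9, -13.1, 61.4]
tcp_rot: [3.136, -0.001, 1.946]
contact_force: [0.7, 5.4, 1.4]
opening: 0.274
```

```bash
python3 av.py 2
```

```text
11.2 [501.85 -13.15  61.41] yaw 1.9462 q6 -0.41 F [-0.08  5.24  1.63] T [ 0.8256  0.1938 -0.1421] sd 0.0236 eff6 -0.16063184011727571
```

Emit:
{"fn": "drive_tool", "kwargs": {
  "moves": [
    [0.9,[0,0,0],6],
    [0.9,[0,0,0.01],12],
    [0.9,[0,0,0.01],12],
    [0.9,[0,0,0.01],12]
  ]
}}

```text
clock: 11.7
eef_pos: [502.1, -13.0, 61.3]
tcp_rot: [3.136, -0.002, 1.738]
contact_force: [0.1, 4.2, 0.2]
opening: 0.275
```

```bash
python3 av.py 2
```

```text
11.8 [502.09 -13.02  61.3 ] yaw 1.7375 q6 -0.202 F [0.87 5.61 0.92] T [ 0.8374  0.0845 -0.1878] sd 0.0108 eff6 -0.1528702536597848
```

Emit:
{"fn": "drive_tool", "kwargs": {
  "moves": [
    [0.9,[0,0,0],6],
    [0.9,[0,0,0.01],12],
    [0.9,[0,0,0.01],12],
    [0.9,[0,0,0.01],12]
  ]
}}

```text
clock: 12.3
eef_pos: [502.4, -12.9, 61.2]
tcp_rot: [3.136, -0.003, 1.529]
contact_force: [1.3, 5.4, 0.5]
opening: 0.275
```

```bash
python3 av.py 2
```

```text
12.4 [502.4  -12.97  61.23] yaw 1.5287 q6 0.007 F [1.55 5.11 0.13] T [ 0.8211  0.0391 -0.1483] sd 0.0619 eff6 -0.15680262353271246
```

Emit:
{"fn": "drive_tool", "kwargs": {
  "moves": [
    [0.9,[0,0,0],6],
    [0.9,[0,0,0.01],12],
    [0.9,[0,0,0.01],12],
    [0.9,[0,0,0.01],12]
  ]
}}

```text
clock: 12.9
eef_pos: [502.7, -12.9, 61.2]
tcp_rot: [3.136, -0.005, 1.32]
contact_force: [2.1, 4.7, 0.5]
opening: 0.273
```

```bash
python3 av.py 4;  python3 - <<'E'
from rig import r
from h import *
f=r.grab_frame("side");crop(f,"pics/s5.png",220,170,150,112,5)
E
```

```text
13.1 [502.67 -12.92  61.13] yaw 1.32 q6 0.216 F [ 1.55  5.11 -0.51] T [ 0.7604 -0.0262 -0.1553] sd 0.0284 eff6 -0.1525519648566842
```

View pics/s5.png

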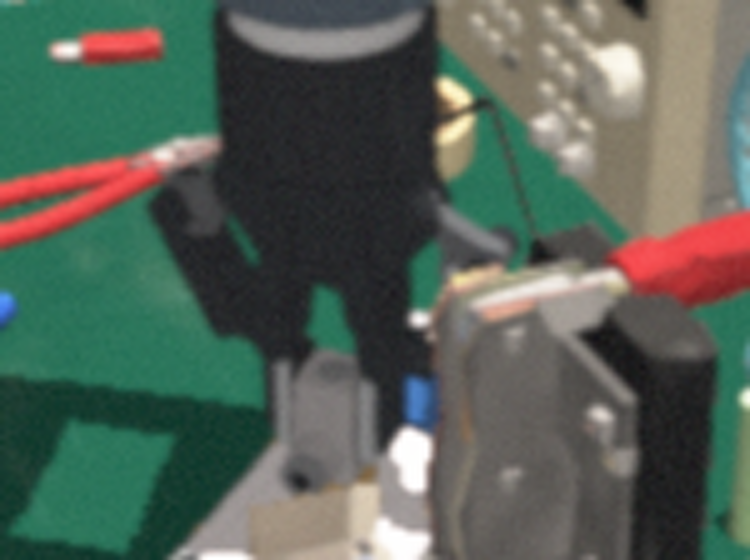

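Emit:
{"fn": "drive_tool", "kwargs": {
  "moves": [
    [0.9,[0,0,0],2],
    [0.9,[0,0,0],4],
    [0.9,[0,0,0],4],
    [0.9,[0,0,0],4]
  ]
}}

```text
clock: 13.65
eef_pos: [502.8, -12.9, 61.1]
tcp_rot: [3.137, -0.005, 1.251]
contact_force: [1.3, 5.6, -1.7]
opening: 0.277
```

```bash
python3 av.py 2
```

```text
13.75 [502.78 -12.93  61.12] yaw 1.2512 q6 0.284 F [ 2.09  4.6  -1.12] T [0.7715 0.0046 0.0491] sd 0.0063 eff6 0.07288841530680656
```

Emit:
{"fn": "drive_tool", "kwargs": {
  "moves": [
    [0.9,[0,0,0],6],
    [0.9,[0,0,0.01],12],
    [0.9,[0,0,0.01],12],
    [0.9,[0,0,0.01],12]
  ]
}}

```text
clock: 14.25
eef_pos: [503.1, -13.0, 61.0]
tcp_rot: [3.137, -0.006, 1.044]
contact_force: [3.2, 3.0, -1.6]
opening: 0.278
```

```bash
python3 av.py 2
```

```text
14.35 [503.09 -13.01  61.06] yaw 1.0433 q6 0.492 F [ 2.7   3.23 -1.93] T [ 0.5709 -0.246  -0.1809] sd 0.0094 eff6 -0.17993404995650053
```

Emit:
{"fn": "drive_tool", "kwargs": {
  "moves": [
    [0.9,[0,0,0],6],
    [0.9,[0,0,0.01],12],
    [0.9,[0,0,0.01],12],
    [0.9,[0,0,0.01],12]
  ]
}}

```text
clock: 14.85
eef_pos: [503.3, -13.1, 61.0]
tcp_rot: [3.138, -0.007, 0.836]
contact_force: [3.9, 2.3, -3.1]
opening: 0.273
```

```bash
python3 av.py 2
```

```text
14.95 [503.32 -13.09  60.97] yaw 0.8354 q6 0.7 F [ 4.23  2.28 -3.05] T [ 0.3656 -0.4233 -0.1418] sd 0.0172 eff6 -0.17595883458852768
```

Emit:
{"fn": "drive_tool", "kwargs": {
  "moves": [
    [0.9,[0,0,0],1],
    [0.9,[0,0,0],2],
    [0.9,[0,0,0],3],
    [0.9,[0,0,0],4],
    [0.9,[0,0,0],5],
    [0.9,[0,0,0],6],
    [0.9,[0,0,0],6],
    [0.9,[0,0,0],6]
  ]
}}

```text
clock: 15.95
eef_pos: [503.4, -13.1, 60.9]
tcp_rot: [3.139, -0.008, 0.73]
contact_force: [5.3, 1.5, -4.7]
opening: 0.275
```

```bash
python3 av.py 4
```

```text
16.15 [503.48 -13.14  60.97] yaw 0.7301 q6 0.805 F [ 4.94  1.9  -4.79] T [ 0.4006 -0.5987  0.1548] sd 0.0334 eff6 0.13884464744478464
```

Emit:
{"fn": "drive_tool", "kwargs": {
  "moves": [
    [0.9,[0,0,0],-1],
    [0.9,[0,0,0],-2],
    [0.9,[0,0,0],-3],
    [0.9,[0,0,0],-4],
    [0.9,[0,0,0],-5],
    [0.9,[0,0,0],-6],
    [0.9,[0,0,0],-6],
    [0.9,[0,0,0],-6]
  ]
}}

```text
clock: 17.15
eef_pos: [503.3, -13.1, 60.9]
tcp_rot: [3.138, -0.007, 0.835]
contact_force: [3.0, 4.0, -2.5]
opening: 0.273
```

```bash
python3 av.py 4
```

```text
17.35 [503.32 -13.1   60.93] yaw 0.8347 q6 0.701 F [ 2.39  3.04 -1.8 ] T [ 0.6264 -0.2192 -0.106 ] sd 0.0167 eff6 -0.11367926141247153
```

Emit:
{"fn": "drive_tool", "kwargs": {
  "moves": [
    [0.9,[0,0,0.01],4],
    [0.9,[0,0,0.02],8],
    [0.9,[0,0,0.03],10],
    [0.9,[0,0,0.03],11],
    [0.9,[0,0,0.03],12],
    [0.9,[0,0,0.03],13],
    [0.9,[0,0,0.03],14],
    [0.9,[0,0,0.03],15],
    [0.9,[0,0,0.03],16],
    [0.9,[0,0,0.03],16],
    [0.9,[0,0,0.03],16]
  ]
}}

```text
clock: 18.73
eef_pos: [503.6, -13.2, 60.8]
tcp_rot: [3.14, -0.008, 0.556]
contact_force: [5.5, -2.5, 1.9]
opening: 0.273
```

```bash
python3 av.py 3
```

```text
18.88 [503.65 -13.24  60.74] yaw 0.5556 q6 0.98 F [ 4.93 -1.95  1.66] T [-0.3071 -0.6095  0.1093] sd 0.0077 eff6 0.11679100804030895
```

Emit:
{"fn": "drive_tool", "kwargs": {
  "moves": [
    [0.9,[0,0,0.01],4],
    [0.9,[0,0,0.02],8],
    [0.9,[0,0,0.03],10],
    [0.9,[0,0,0.03],11],
    [0.9,[0,0,0.03],12],
    [0.9,[0,0,0.03],13],
    [0.9,[0,0,0.03],14],
    [0.9,[0,0,0.03],15],
    [0.9,[0,0,0.03],16],
    [0.9,[0,0,0.03],16],
    [0.9,[0,0,0.03],16]
  ]
}}

```text
clock: 20.25
eef_pos: [503.9, -13.5, 60.7]
tcp_rot: [-3.141, -0.009, 0.277]
contact_force: [4.2, -3.4, 4.5]
opening: 0.278
```

```bash
python3 av.py 3
```

```text
20.4 [503.87 -13.53  60.67] yaw 0.2769 q6 1.259 F [ 4.02 -3.63  5.18] T [-0.6302 -0.4122  0.1967] sd 0.0496 eff6 0.18447234760969877
```

Emit:
{"fn": "drive_tool", "kwargs": {
  "moves": [
    [0.9,[0,0,0.0],4],
    [0.9,[0,0,0.01],8],
    [0.9,[0,0,0.01],10],
    [0.9,[0,0,0.01],11],
    [0.9,[0,0,0.01],12],
    [0.9,[0,0,0.01],13],
    [0.9,[0,0,0.01],14],
    [0.9,[0,0,0.01],15],
    [0.9,[0,0,0.01],16],
    [0.9,[0,0,0.01],16],
    [0.9,[0,0,0.01],16]
  ]
}}

```text
clock: 21.78
eef_pos: [504.0, -13.9, 60.6]
tcp_rot: [-3.139, -0.009, -0.001]
contact_force: [3.7, -5.3, 2.8]
opening: 0.27
```

```bash
python3 av.py 3
```

```text
21.93 [504.01 -13.93  60.66] yaw -0.0015 q6 1.537 F [ 4.03 -3.99  3.64] T [-0.7854 -0.5042  0.2196] sd 0.0384 eff6 0.2144305408000946
```

Emit:
{"fn": "drive_tool", "kwargs": {
  "moves": [
    [0.9,[0,0,0],-1],
    [0.9,[0,0,0],-2],
    [0.9,[0,0,0],-3],
    [0.9,[0,0,0],-4],
    [0.9,[0,0,0],-5],
    [0.9,[0,0,0],-6],
    [0.9,[0,0,0],-6],
    [0.9,[0,0,0],-6]
  ]
}}

```text
clock: 22.92
eef_pos: [504.0, -13.9, 60.7]
tcp_rot: [-3.14, -0.009, 0.103]
contact_force: [3.0, -0.5, 4.6]
opening: 0.273
```

```bash
python3 av.py 3
```

```text
23.07 [503.95 -13.86  60.66] yaw 0.1032 q6 1.433 F [ 3.39 -0.58  4.94] T [-0.0571 -0.3166 -0.072 ] sd 0.0144 eff6 -0.05413586273789406
```

Emit:
{"fn": "drive_tool", "kwargs": {
  "moves": [
    [0.9,[0,0,0],7],
    [0.9,[0,0,0.01],14],
    [0.9,[0,0,0.02],21],
    [0.9,[0,0,0.03],28],
    [0.9,[0,0,0.03],35],
    [0.9,[0,0,0.04],42],
    [0.9,[0,0,0.04],49],
    [0.9,[0,0,0.05],56],
    [0.9,[0,0,0.06],62],
    [0.9,[0,0,0.06],66],
    [0.9,[0,0,0.06],66]
  ]
}}

```text
clock: 24.45
eef_pos: [503.5, -15.1, 60.2]
tcp_rot: [-3.135, -0.004, -1.048]
contact_force: [1.0, -10.3, 7.7]
opening: 0.273
```

```bash
python3 av.py 2
```

```text
24.55 [503.49 -15.16  60.16] yaw -1.0476 q6 2.584 F [  1.3  -10.87   8.48] T [-1.8404 -0.0222  0.037 ] sd 0.0393 eff6 0.07907008985057473
```

Emit:
{"fn": "drive_tool", "kwargs": {
  "moves": [
    [0.7,[0,0,0],0],
    [0.55,[0,0,0],0],
    [0.45,[0,0,0],0],
    [0.45,[0,0,0],0],
    [0.45,[0,0,-2],0],
    [0.45,[0,0,-5],0],
    [0.45,[0,0,-5.5],0]
  ]
}}

```text
clock: 25.42
eef_pos: [504.2, -15.1, 116.7]
tcp_rot: [-3.132, -0.005, -1.047]
contact_force: [-0.2, -0.5, 0.2]
opening: 0.55
```

```bash
python3 st.py; python3 -c "
from rig import r
from h import *
print(delta(r.sense(),(502.6,-14.8,114)))"
```

```text
25.425 [504.16 -15.11 116.7 ] [-3.1323 -0.0052 -1.0474] q [-3.300e-02  3.110e-01  1.996e+00  1.000e-03  8.230e-01  2.585e+00] 0.55 F [-0.17 -0.53  0.17] T [-0.0008 -0.002  -0.0317]
(array([-0.11,  0.12,  0.27]), 0)
```

Emit:
{"fn": "drive_tool", "kwargs": {
  "moves": [
    [0.45,[0,0,0],-10],
    [0.45,[0,0,0],-20],
    [0.45,[0,0,0],-30],
    [0.45,[0,0,0],-40],
    [0.45,[0,0,0],-50],
    [0.45,[0,0,0],-60],
    [0.45,[0,0,0],-70],
    [0.45,[0,0,0],-80],
    [0.45,[0,0,0],-90]
  ]
}}

```text
clock: 26.55
eef_pos: [503.6, -15.0, 115.9]
tcp_rot: [3.137, -0.008, 0.529]
contact_force: [-0.2, 0.6, -0.2]
opening: 0.551
```

Emit:
{"fn": "drive_tool", "kwargs": {
  "moves": [
    [0.45,[0,0,0],-10],
    [0.45,[0,0,0],-20],
    [0.45,[0,0,0],-30],
    [0.45,[0,0,0],-40],
    [0.45,[0,0,0],-50],
    [0.45,[0,0,0],-60],
    [0.45,[0,0,0],-70],
    [0.45,[0,0,0],-79],
    [0.45,[0,0,0],-86],
    [0.45,[0,0,0],-86]
  ]
}}

```text
clock: 27.8
eef_pos: [503.1, -15.0, 115.1]
tcp_rot: [3.134, 0.003, 2.029]
contact_force: [-0.1, -0.2, -0.2]
opening: 0.547
```

```bash
python3 st.py; python3 -c "
from rig import r
from h import *
print(delta(r.sense(),(502.6,-14.8,60.5),-1.0476+np.pi))
f=r.grab_frame('side');crop(f,'pics/s6.png',220,170,150,112,5)"
```

```text
27.8 [503.11 -14.97 115.15] [3.134  0.0034 2.0293] q [-3.300e-02  3.130e-01  1.998e+00  1.000e-03  8.220e-01 -4.920e-01] 0.547 F [-0.11 -0.17 -0.19] T [ 0.0191 -0.0011 -0.0234]
(array([ 0.06, -0.08,  5.46]), np.float64(-3.7))
```

View pics/s6.png

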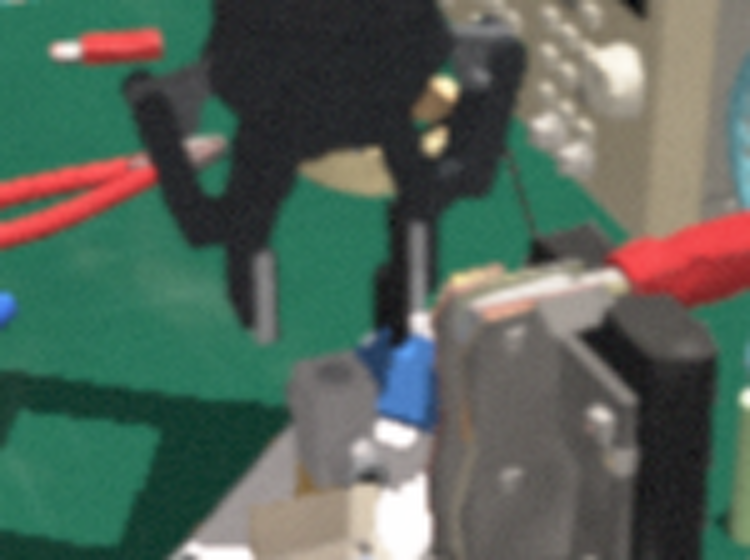

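Emit:
{"fn": "drive_tool", "kwargs": {
  "moves": [
    [0.45,[0.05,-0.1,1],-3.7],
    [0.45,[0.05,-0.1,3.5],-3.7],
    [0.45,[0.05,-0.1,5],-3.7],
    [0.45,[0.05,-0.1,5.4],-3.7],
    [0.45,[0.05,-0.1,5.4],-3.7]
  ]
}}

```text
clock: 28.48
eef_pos: [502.6, -15.0, 61.3]
tcp_rot: [3.134, 0.004, 2.091]
contact_force: [0.0, -0.2, -0.1]
opening: 0.549
```

```bash
python3 st.py; python3 -c "
from rig import r
from h import *
print(delta(r.sense(),(502.6,-14.8,60.5),-1.0476+np.pi))"
```

```text
28.475 [502.6  -14.96  61.27] [3.1343 0.0038 2.0915] q [-3.30e-02  4.02e-01  2.03e+00  1.00e-03  7.02e-01 -5.54e-01] 0.549 F [ 0.02 -0.2  -0.15] T [0.0376 0.0047 0.0437]
(array([0.01, 0.01, 0.08]), np.float64(-0.14))
```

Emit:
{"fn": "drive_tool", "kwargs": {
  "moves": [
    [0.6,[0,0,0],0],
    [0.75,[0,0,0],0],
    [0.9,[0,0,0],0],
    [0.9,[0,0,0],0],
    [0.9,[0,0,0.01],8],
    [0.9,[0,0,0.01],16],
    [0.9,[0,0,0.02],24],
    [0.9,[0,0,0.03],32],
    [0.9,[0,0,0.03],37],
    [0.9,[0,0,0.03],40],
    [0.9,[0,0,0.03],41],
    [0.9,[0,0,0.03],41]
  ]
}}

```text
clock: 29.98
eef_pos: [502.6, -15.1, 61.5]
tcp_rot: [3.133, -0.001, 1.376]
contact_force: [-2.3, -0.9, 8.7]
opening: 0.276
```

```bash
python3 av.py 2; python3 -c "
from rig import r
from h import *
s=r.sense();print((s['tcp_rot'][2]-1.26)*57.3)"
```

```text
30.07 [502.54 -15.11  61.53] yaw 1.3765 q6 0.161 F [-2.62 -1.1   8.04] T [-0.1916  0.5257  0.2482] sd 0.0345 eff6 0.24745585396885872
6.678085304092456
```

Emit:
{"fn": "drive_tool", "kwargs": {
  "moves": [
    [0.9,[0,0,0],1],
    [0.9,[0,0,0.01],2],
    [0.9,[0,0,0.01],3],
    [0.9,[0,0,0.01],4],
    [0.9,[0,0,0.01],5],
    [0.9,[0,0,0.01],6],
    [0.9,[0,0,0.01],7],
    [0.9,[0,0,0.01],7],
    [0.9,[0,0,0.01],7]
  ]
}}

```text
clock: 31.2
eef_pos: [502.4, -15.1, 61.6]
tcp_rot: [3.134, -0.002, 1.254]
contact_force: [-1.1, 0.4, 5.0]
opening: 0.274
```

```bash
python3 av.py 2; python3 -c "
from rig import r
from h import *
f=r.grab_frame('side');crop(f,'pics/s7.png',220,170,150,112,5)"
```

```text
31.3 [502.43 -15.08  61.56] yaw 1.254 q6 0.284 F [-1.05  0.22  5.  ] T [-0.0263  0.3851  0.2555] sd 0.0033 eff6 0.24994815699756145
```

Emit:
{"fn": "drive_tool", "kwargs": {
  "moves": [
    [0.7,[0,0,0],0],
    [0.55,[0,0,0],0],
    [0.45,[0,0,0],0],
    [0.45,[0,0,0],0],
    [0.45,[0,0,-2],0],
    [0.45,[0,0,-6],0],
    [0.45,[0,0,-10],0],
    [0.45,[0,0,-10],0]
  ]
}}

```text
clock: 32.35
eef_pos: [503.8, -15.2, 164.5]
tcp_rot: [3.128, -0.004, 1.254]
contact_force: [0.3, -0.3, -0.0]
opening: 0.549
```

```bash
python3 st.py; python3 -c "
from rig import r
from h import *
f=r.grab_frame('side');crop(f,'pics/s8.png',220,170,150,112,5)"
```

```text
32.35 [503.76 -15.18 164.45] [ 3.1284 -0.004   1.2539] q [-0.033  0.239  1.962  0.     0.926  0.284] 0.549 F [ 0.27 -0.31 -0.05] T [0.0243 0.0236 0.0316]
```

View pics/s8.png

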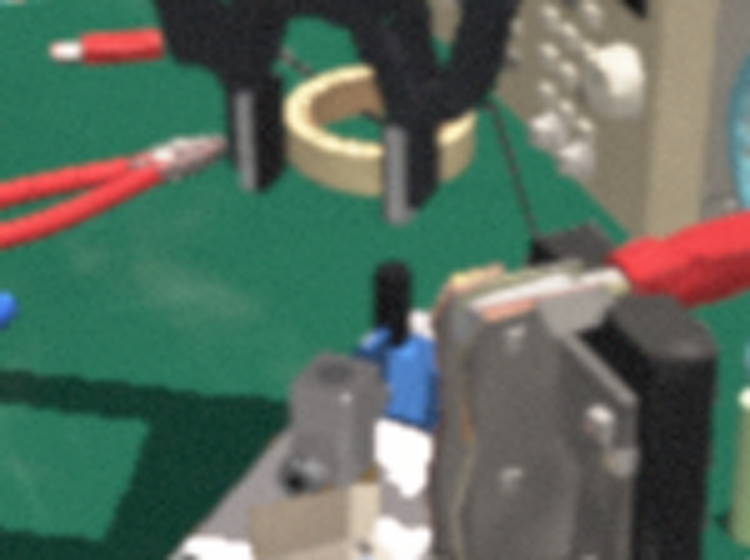

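```bash
python3 -c "
from rig import r
from h import *
s=r.sense();print(delta(s,(510.5,85,164)),delta(s,(510.5,85,58)))"
```

```text
(array([ 9.76, -2.36, -0.12]), 0) (array([ 9.73, -2.47, 10.48]), 0)
```

Emit:
{"fn": "drive_tool", "kwargs": {
  "moves": [
    [0.45,[4,-1,0],0],
    [0.45,[8,-2,0],0],
    [0.45,[9.7,-2.4,0],0],
    [0.45,[9.7,-2.4,0],0]
  ]
}}

```text
clock: 32.9
eef_pos: [509.4, 85.1, 161.8]
tcp_rot: [3.133, -0.002, 1.256]
contact_force: [-0.3, 0.0, -0.4]
opening: 0.552
```

```bash
python3 st.py; python3 -c "
from rig import r
from h import *
s=r.sense();print(delta(s,(510.5,85,58)))
f=r.grab_frame('side');crop(f,'pics/s9.png',220,150,150,112,5)
q=r.spot_point('keeper_knob','side');print([(d['at'],d['score'],atz(f,d['at'],75)) for d in q[:2]])
q=r.outline_of('tee','side');print(q and (q[0]['at'],q[0]['score']))
f=r.grab_frame('top');crop(f,'pics/t9.png',220,160,200,150,4)"
```

```text
32.9 [509.39  85.06 161.76] [ 3.1326e+00 -2.3000e-03  1.2559e+00] q [ 0.164  0.264  1.936 -0.003  0.933  0.48 ] 0.552 F [-0.27  0.01 -0.37] T [0.0656 0.0521 0.0452]
(array([1.000e-02, 1.000e-02, 1.038e+01]), 0)
[([300.0, 224.0], 0.67, array([512.96340466,  85.47256942,  75.        ])), ([371.6, 276.5], 0.55, array([654.51962731, -67.49219635,  75.        ]))]
([284.3, 256.6], 0.91)
```

View pics/s9.png

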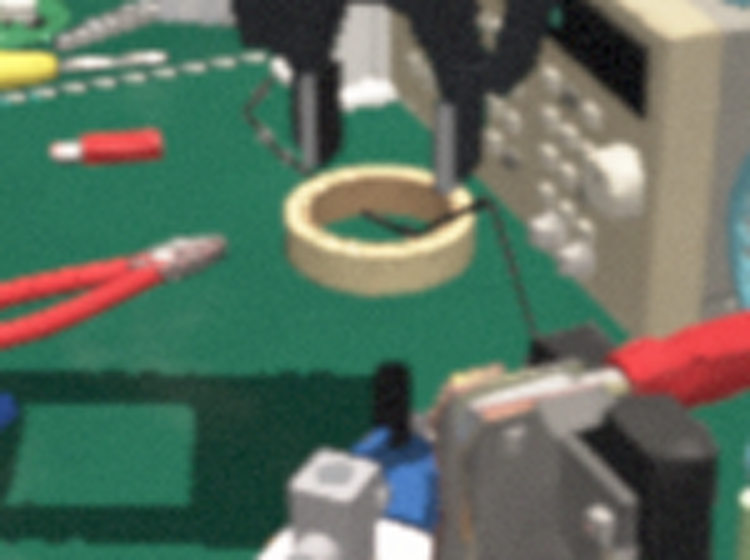

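View pics/t9.png

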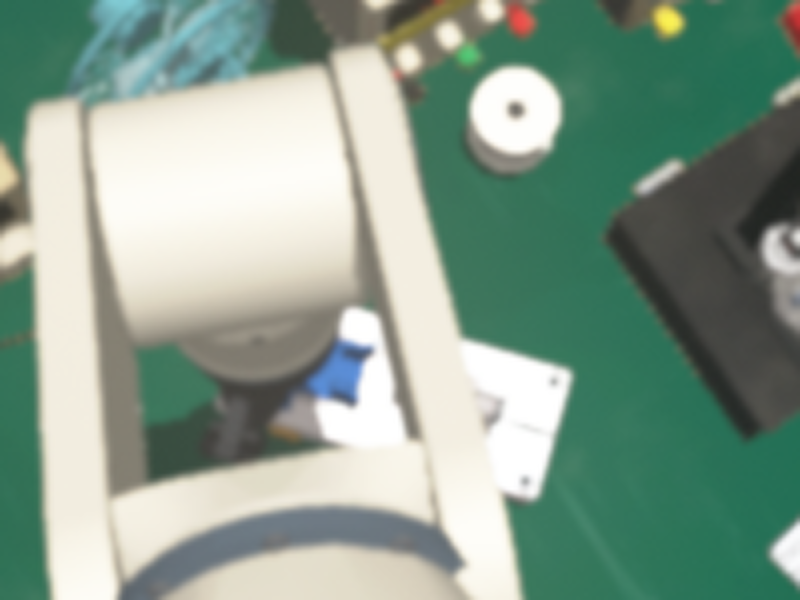

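Emit:
{"fn": "drive_tool", "kwargs": {
  "moves": [
    [0.45,[6,0,0],0],
    [0.45,[12,0,0],0],
    [0.45,[15,0,0],0]
  ]
}}

```text
clock: 33.48
eef_pos: [557.6, 227.6, 162.9]
tcp_rot: [3.131, -0.003, 1.253]
contact_force: [-0.2, 0.1, 0.3]
opening: 0.553
```

```bash
python3 st.py; python3 -c "
from rig import r
from h import *
f=r.grab_frame('top');crop(f,'pics/t10.png',270,200,120,90,6)
q=r.outline_of('tee','top')
if q: print(q[0]['score'],q[0]['at'],*fit(f,q[0]['mask'],45.3,np.arange(-.6,0.05,.05),502.6,-14.8)[:6],sep='\n')
q=r.spot_point('keeper_knob','top');print([(d['at'],d['score'],atz(f,d['at'],75)) for d in q[:2]])
"
```

```text
33.475 [557.6  227.55 162.89] [ 3.1311 -0.0034  1.2531] q [ 0.387  0.385  1.753 -0.005  0.993  0.708] 0.553 F [-0.16  0.08  0.26] T [-0.017   0.0014 -0.0328]
0.85
[332.6, 258.0]
(np.float64(0.907), -0.3, np.float64(502.6), np.float64(-13.3))
(np.float64(0.906), -0.35, np.float64(502.6), np.float64(-13.3))
(np.float64(0.874), -0.4, np.float64(502.6), np.float64(-13.3))
(np.float64(0.865), -0.25, np.float64(502.6), np.float64(-13.3))
(np.float64(0.855), -0.45, np.float64(502.6), np.float64(-13.3))
(np.float64(0.841), -0.2, np.float64(502.6), np.float64(-13.3))
[([286.3, 255.4], 0.6, array([511.84984823,  92.00048824,  75.        ]))]
```

View pics/t10.png

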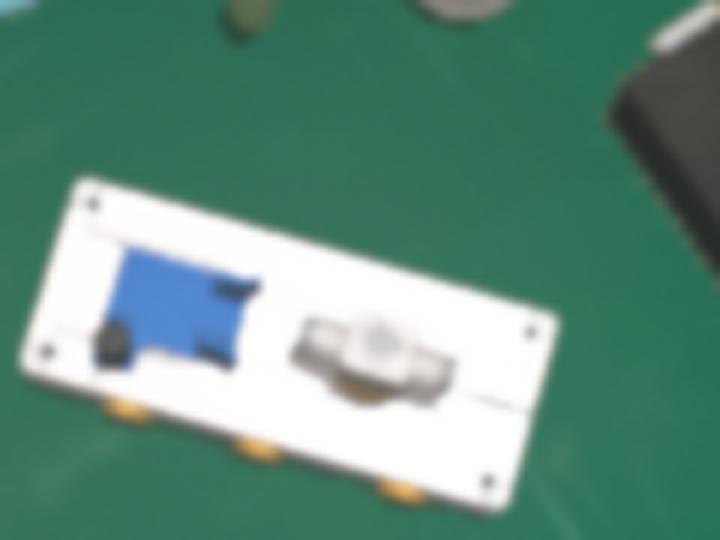

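```bash
python3 -c "
from rig import r
from h import *
s=r.sense();print(delta(s,(511,85.5,110),1.26),delta(s,(511,85.5,50),1.26))"
```

```text
(array([-14.81,  -0.02,   5.22]), np.float64(-0.34)) (array([-14.82,  -0.08,  11.22]), np.float64(-0.34))
```

Emit:
{"fn": "drive_tool", "kwargs": {
  "moves": [
    [0.45,[-5,0,0],0],
    [0.45,[-10,0,2],0],
    [0.45,[-14,0,4],0],
    [0.45,[-14.8,0,5],0],
    [0.45,[-14.8,-0.1,5.2],0],
    [0.45,[-14.8,-0.1,5.2],0]
  ]
}}

```text
clock: 34.38
eef_pos: [510.9, 86.2, 110.6]
tcp_rot: [3.131, -0.003, 1.254]
contact_force: [0.1, 0.8, -0.3]
opening: 0.552
```

```bash
python3 st.py; python3 -c "
from rig import r
from h import *
s=r.sense();print(delta(s,(511,85.5,50),1.26))
f=r.grab_frame('side');crop(f,'pics/s11.png',220,150,150,112,5)"
```

```text
34.375 [510.89  86.24 110.6 ] [ 3.131e+00 -2.900e-03  1.254e+00] q [ 0.166  0.339  1.972 -0.003  0.82   0.485] 0.552 F [ 0.07  0.77 -0.26] T [ 0.0646 -0.005  -0.0214]
(array([-0.09, -0.03,  6.06]), np.float64(-0.34))
```

View pics/s11.png

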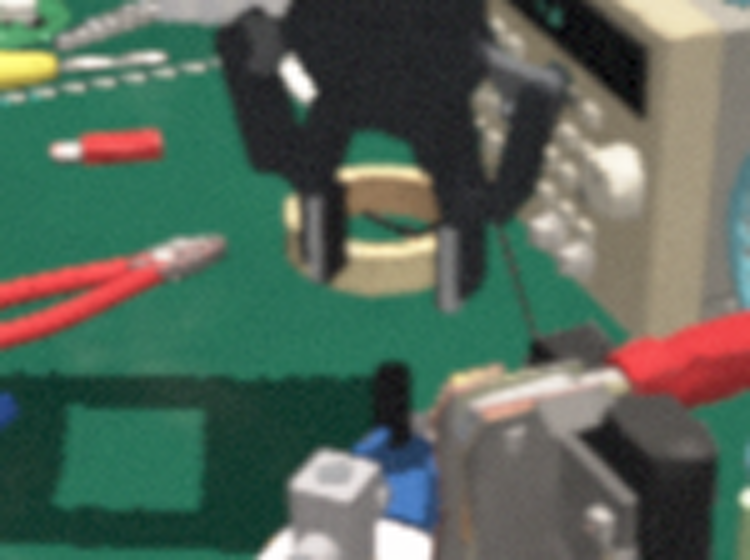

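Emit:
{"fn": "drive_tool", "kwargs": {
  "moves": [
    [0.45,[-0.1,0,2],0],
    [0.45,[-0.1,0,4.5],0],
    [0.45,[-0.1,0,5.7],0],
    [0.45,[-0.1,0,5.8],0],
    [0.6,[-0.1,0,5.8],0],
    [0.75,[-0.1,0,5.8],0],
    [0.9,[-0.1,0,5.8],0],
    [0.9,[-0.1,0,5.8],0],
    [0.9,[-0.1,0,5.8],0]
  ],
  "grip_force": 25
}}

```text
clock: 35.55
eef_pos: [510.1, 85.7, 53.4]
tcp_rot: [3.133, -0.003, 1.254]
contact_force: [-7.0, 2.8, 10.4]
opening: 0.173
```

```bash
python3 st.py; python3 -c "
from rig import r
from h import *
f=r.grab_frame('side');crop(f,'pics/s12.png',220,150,150,112,5)"
```

```text
35.55 [510.11  85.74  53.37] [ 3.1329e+00 -2.6000e-03  1.2542e+00] q [ 0.165  0.432  2.003 -0.003  0.698  0.483] 0.173 F [-6.96  2.84 10.37] T [0.5091 1.182  0.0321]
```

View pics/s12.png

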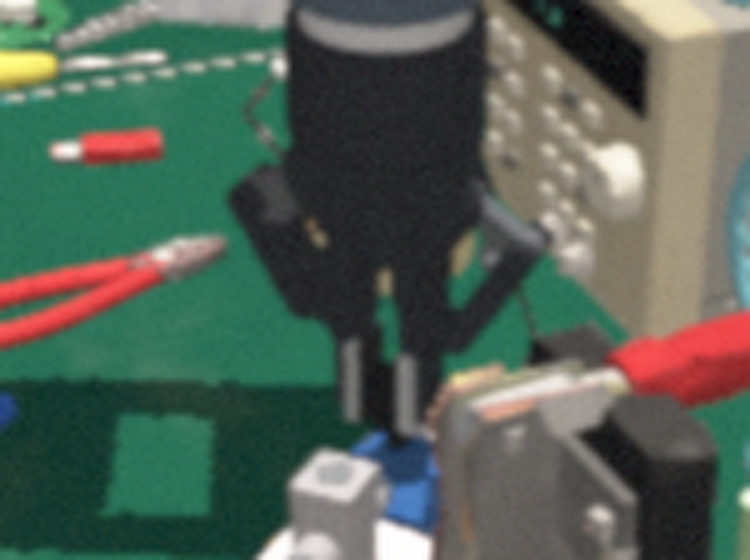

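Emit:
{"fn": "drive_tool", "kwargs": {
  "moves": [
    [0.9,[-0.4,0,0],0],
    [0.9,[-0.8,0,0],0],
    [0.9,[-1.2,0,0],0],
    [0.9,[-1.2,0,0],0]
  ]
}}

```text
clock: 36.1
eef_pos: [506.1, 73.9, 53.5]
tcp_rot: [3.133, -0.002, 1.254]
contact_force: [-2.5, -1.4, 4.0]
opening: 0.173
```

```bash
python3 st.py
```

```text
36.1 [506.11  73.87  53.46] [ 3.1332e+00 -2.2000e-03  1.2539e+00] q [ 0.143  0.425  2.015 -0.003  0.693  0.462] 0.173 F [-2.52 -1.42  4.04] T [-0.0547  0.4666 -0.0258]
```

Emit:
{"fn": "drive_tool", "kwargs": {
  "moves": [
    [0.9,[-0.3,0,0],0],
    [0.9,[-0.6,0,0],0],
    [0.9,[-0.8,0,0],0],
    [0.9,[-0.8,0,0],0]
  ]
}}

```text
clock: 36.6
eef_pos: [503.6, 66.0, 53.5]
tcp_rot: [3.133, -0.002, 1.254]
contact_force: [-2.5, 2.0, 3.7]
opening: 0.174
```

```bash
python3 st.py
```

```text
36.6 [503.6   66.    53.49] [ 3.1331e+00 -2.0000e-03  1.2538e+00] q [ 0.129  0.421  2.023 -0.003  0.689  0.448] 0.174 F [-2.47  2.    3.68] T [0.1727 0.4103 0.0248]
```

Emit:
{"fn": "drive_tool", "kwargs": {
  "moves": [
    [0.9,[-0.2,0,0],0],
    [0.9,[-0.4,0,0],0],
    [0.9,[-0.6,0,0],0],
    [0.9,[-0.7,0,0],0],
    [0.9,[-0.7,0,0],0]
  ]
}}

```text
clock: 37.22
eef_pos: [501.3, 59.2, 53.5]
tcp_rot: [3.133, -0.002, 1.254]
contact_force: [-2.1, 1.3, 3.8]
opening: 0.175
```

```bash
python3 st.py
```

```text
37.225 [501.35  59.19  53.48] [ 3.1332e+00 -1.8000e-03  1.2539e+00] q [ 0.116  0.418  2.029 -0.003  0.687  0.435] 0.175 F [-2.08  1.25  3.78] T [0.2453 0.4503 0.0484]
```

Emit:
{"fn": "drive_tool", "kwargs": {
  "moves": [
    [0.9,[-0.1,0,0],0],
    [0.9,[-0.2,0,0],0],
    [0.9,[-0.3,0,0],0],
    [0.9,[-0.3,0,0],0]
  ]
}}

```text
clock: 37.72
eef_pos: [500.9, 57.5, 53.6]
tcp_rot: [3.133, -0.004, 1.253]
contact_force: [-2.6, 11.6, 2.7]
opening: 0.172
```

```bash
python3 st.py
```

```text
37.725 [500.87  57.5   53.6 ] [ 3.1328 -0.0039  1.2529] q [ 0.111  0.416  2.031 -0.     0.685  0.429] 0.172 F [-2.6  11.62  2.75] T [2.0713 0.3857 0.0681]
```

Emit:
{"fn": "drive_tool", "kwargs": {
  "moves": [
    [0.7,[0,0,0],0],
    [0.55,[0,0,0],0],
    [0.45,[0,0,0],0],
    [0.45,[0,0,0],0],
    [0.45,[0,0,-3],0],
    [0.45,[0,0,-8],0],
    [0.45,[0,0,-11],0],
    [0.45,[0,0,-11],0]
  ]
}}

```text
clock: 38.72
eef_pos: [501.4, 57.5, 165.9]
tcp_rot: [3.128, -0.006, 1.253]
contact_force: [0.0, -0.4, -0.7]
opening: 0.555
```

Emit:
{"fn": "drive_tool", "kwargs": {
  "moves": [
    [0.45,[6,0,0],0],
    [0.45,[12,0,0],0],
    [0.45,[17,0,0],0],
    [0.45,[17,0,0],0]
  ]
}}

```text
clock: 39.22
eef_pos: [554.9, 221.7, 165.3]
tcp_rot: [3.129, -0.006, 1.256]
contact_force: [-1.0, -0.4, -0.8]
opening: 0.552
```

```bash
python3 st.py; python3 -c "
from rig import r
from h import *
f=r.grab_frame('top');crop(f,'pics/t13.png',270,200,120,90,6)
q=r.outline_of('tee','top')
if q: print(q[0]['score'],q[0]['at'],*fit(f,q[0]['mask'],45.3,np.arange(-.6,0.05,.05),502.6,-14.8)[:4],sep='\n')
f=r.grab_frame('side');crop(f,'pics/s13.png',220,150,150,112,5)
for t in('cell_0','solder_1','tape_1','heat_sink'): print(t,[(np.round(d['at'],1),round(d['score'],2)) for d in r.spot_point(t,'top')[:1]])
"
```

```text
39.225 [554.85 221.65 165.32] [ 3.1291 -0.0057  1.2559] q [ 0.38   0.374  1.764 -0.004  0.99   0.697] 0.552 F [-0.96 -0.4  -0.84] T [-0.0365  0.0028  0.0054]
0.53
[331.9, 258.2]
(np.float64(0.811), -0.3, np.float64(502.6), np.float64(-14.8))
(np.float64(0.808), -0.35, np.float64(502.6), np.float64(-13.3))
(np.float64(0.795), -0.25, np.float64(502.6), np.float64(-13.3))
(np.float64(0.791), -0.4, np.float64(504.1), np.float64(-13.3))
cell_0 [(array([314.7, 201.8]), 0.59)]
solder_1 [(array([349.5, 193.3]), 0.69)]
tape_1 []
heat_sink [(array([421.7, 298.7]), 0.66)]
```

View pics/t13.png

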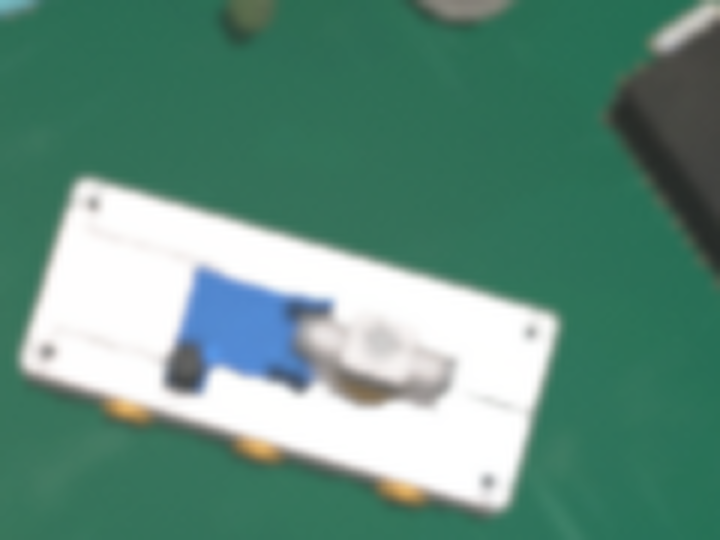

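View pics/s13.png

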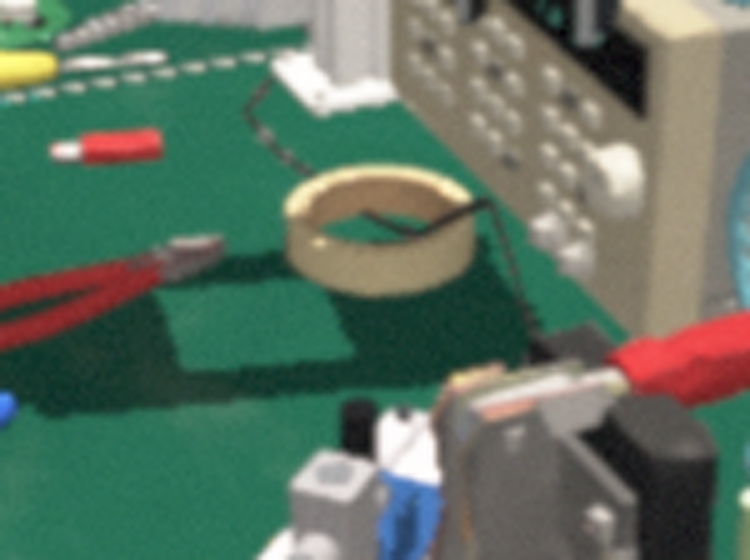

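```bash
python3 -c "
from rig import r
print(r.sign_off())"
```

```text
the job is handed in; nothing more can be done
None
```

The tee is screwed onto its seal and lined up with the manifold, and the lock fork is home over its near arm. The robot is clear of everything, and I handed the job in at about 39 s.

- **Seal:** I felt it take hold about 3.3–3.6 rad into the turn. At rest, the average of the clockwise and counterclockwise torques rose from about 0.01 to 0.08 N m. That was past the first line-up, so I turned on to the second, re-gripping once on the way, and let go. No direct reading of the force on the port was available.
- **Line-up:** before moving the fork, the top camera put the tee at about −0.32 rad and the manifold at −0.31 rad. Afterwards the tee still read −0.30 to −0.35 rad, though that last match was poorer.
- **Fork:** the knob travelled 29.7 mm by the arm's readings and about 29 mm by the camera. It stopped with about 12 N at the wrist, against roughly 2–4 N while sliding. The last top picture shows both prongs around the near arm.
- **Bystanders:** the cell, spool and heat sink read within about 4 pixels (roughly 8 mm) of where they started, which I put down to scatter in the network readings. The top-camera network missed the tape roll in the final check, but the side picture shows it in place.
- **Readings that disagreed:** my early quick turns overshot, so their rest torque (about −0.15 N m) hid the seal. One smaller turn near the first line-up read +0.07 N m because it was not a like turn. I settled it with slow turns both ways.

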